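# Cocoa shaker back on the narrow toppings shelf

## Robot

A 6-joint arm with a two-finger parallel gripper is mounted at the origin on a cart in front of the work surface, level with it; the furniture and walls round the work are solid. World frame = base frame: x ahead of the robot, y to its left, z up, the work surface at z = 0. Lengths are in m, angles in rad, forces in N, time in s.
With the tool pointing down it reaches from about 0.35 to 1 m from the base axis. Payload 7.1 kg.
Tool frame: the origin (TCP) lies at the very end of the fingers, on their centre line; the grasp point (between the pads) lies 19 mm behind it (grip_point_offset is the distance from the TCP to the grasp point, in m); z points along the fingers, y is the line along which they close (so a half turn about z gives the same grasp; the last joint's range is limited). The gripper opens to 85 mm and grips with 20 to 120 N. Pads are 22 mm wide; open, the fingers measure 114 mm over their backs; the gripper's body (76 mm by 85 mm) begins 54 mm behind the grasp point. The pads swing forward as they close: fully open they stand 13 mm farther back than shut.
Start: joints at [-1.339, 0.423, 1.63, -0, 1.089, -0.019], TCP at [0.155, -0.605, 0.231] pointing down, gripper open.
Joint ranges: [-3, 3], [-0.9, 2.11], [0.09, 2.58], [-1.31, 4.45], [0.11, 2.69], [-2.54, 2.54]. Speed limits (rad/s): [2.39, 2.39, 3.01, 3.14, 3.14, 3.14].

## Interface

Orientations are given as a rotation vector (axis times angle).
In Python, from bench import * gives the robot as it stands.
- The arm moves only by the tool carry_out, never from a script. Its argument "commands" is a list of rows, each an object of numbers: "hand": the finger opening in m, from 0 to 0.0854; "dx", "dy", "dz": the shift along the tool's x, y, z in m; "roll": the turn about the tool's z in rad. A call has 1 to 8 rows; each row is the pose to reach, as a shift and turn from the pose commanded when the call began, along the tool's axes at that moment; what a row does not reach only later rows make up. A row lasts 1/10 s, in which the tool goes at most 50 mm and 8.59 degrees, less where a joint would pass 70% of its speed; a pose out of reach is approached as far as the arm can. A call with a gripper value outside its range is refused whole. The fingers move at their own pace and stop on an object; "squeeze" is the grip in N (left out, the last holds). Time passes only in rows, so rows that repeat a pose let the fingers close. It gives the time, the measured TCP pose, the force, the opening and the grip force at its end, in the units of the state.
- sense(): the state, without advancing time (a new reading comes with each control period).
- grab_frame(name): name is "side" or "top" or "wrist"; returns a dict with "image" (420x560x3 uint8, red, green, blue), "intrinsics" (3x3 intrinsics, pixels), "R" (3x3) and "t" (3): a world point X has camera coordinates R X + t. Camera axes: x right, y down, z forward; pixel columns grow to the right and rows downward; lengths in m; the calibration is good to about 2 mm. A picture is of the moment at which its call begins. There is no depth.
- close_job(): hands the job in; it is judged then, once.
Trained networks look in a picture, given as the dict that the camera call returned (one of the last four; its "shot" number tells which), for a name from the list of things; names that differ only in an ending like _2 or _b are one class to them, and where a whole thing is asked for, a point or a joint stands for the part that bears it (a point fixed in the world has none). Each returns a list of dicts, best first, with "p" (0 to 1); they miss things now and then, are a little off and sometimes report something else, mostly with a low value. They report only what shows in the picture. A call takes as long as a camera call.
- search_frame(query, picture): "point" ([row, column] in pixels, amid what is visible of it).
The state is a dict: "clock": time; "q": joint angles; "qd": joint speeds; "effort": joint torques, N m; "eef_pos": TCP position; "orientation": TCP orientation; "ft_force": force on the tool from outside, world axes, zero at the start; "ft_torque": the same for the moment, N m; "finger_gap": finger opening in m; "grasp_force": force on a finger pad.
Only numpy, scipy, OpenCV 4.12 (cv2) and the standard library are available. Lean on these libraries where they do the work, as an engineer would, in place of code of your own. Each camera call takes 0.05 s, during which the arm holds its last target. There are 200 camera calls.

## Task

Put the steel cocoa shaker back in its place: stand it upright on the round black rubber pad on the narrow raised wooden shelf, centred on the pad, and let go. Leave the spice jar and the shot glass standing where they are on the shelf.

Things in the scene. Friction and masses are not known exactly. Their poses are not given: they have to be found in the camera images.
- shaker_center (a point): brushed-steel cocoa shaker, a cylinder with slightly domed lid, 43 mm in diameter, 92 mm tall, about 0.14 kg, upright on the counter with 60 mm free all round; the point is on its axis, half-way up (46 mm above its underside), z axis upward. Not the tamper near it, in front or behind (wooden grip on a metal foot 58 mm wide, 90 mm tall)
- pad_top (a point): centre of the top face of a fixed round black rubber pad, 60 mm wide, 3 mm thick, on a fixed narrow light wooden shelf board 66 mm deep, 350 mm long, on thin legs, its top 100 mm above the counter (pad's face: 103 mm). x across the board, y along it, z up. Pad, spice jar and shot glass take the board's three places, 115 mm apart, in any order, the middle one at mid-length
- jar_center (a point): spice jar with red cap, 45 mm in diameter, 106 mm tall, loose, standing on the shelf board; the point is on its axis, half-way up (53 mm above its underside)
- glass_center (a point): clear shot glass, 48 mm in diameter, 61 mm tall, loose, standing on the shelf board; the point is on its axis, half-way up (30 mm above its underside)

How it is judged:
By the outcome, as a careful person would: the job done as asked, in the order asked, and still so for the second after the job is handed in, with the robot touching nothing.
It also fails if it takes over 35 s, if anything falls off the work surface, if the arm or the gripper's body presses on something with over 40 N, if the wrist force passes 120 N, or if a joint passes its speed limit or range.

## Working session

There is one attempt and no reset: what is moved stays moved. The work goes in short steps, Python scripts to look and compute and a tool call to move; the robot and the scene stay as the last step left them, time stands still between calls to the robot, and variables do not carry over. Pictures are saved under pics/ and viewed, at most 10 in all, crops included, and the job is handed in when it is done.

Besides the shell and the picture viewer there is one more tool, called by a JSON object that holds its "api" and its "payload". carry_out: Moves the arm, as the interface text tells. Its arguments: {"type":"object","properties":{"commands":{"type":"array"},"squeeze":{"type":"number"}},"required":["commands"]}

```bash
mkdir -p pics
cat > h.py <<'E'
from bench import *
import numpy as np, cv2
from scipy.spatial.transform import Rotation as Ro
def proj(f,X):
    c=f["R"]@np.array(X,float)+np.array(f["t"]).ravel(); p=f["intrinsics"]@c; return p[:2]/p[2]  # col,row
def ray(f,rc):
    d=np.linalg.solve(f["intrinsics"],[rc[1],rc[0],1.]); R=np.array(f["R"]); return -R.T@np.array(f["t"]).ravel(), R.T@d
def atz(f,rc,z):
    o,d=ray(f,rc); return o+d*(z-o[2])/d[2]
E
python3 - <<'E'
from h import *
s=sense(); print(s["eef_pos"],s["orientation"],s["finger_gap"],s["clock"])
ims=[]
Z=dict(shaker_center=.046,pad_top=.103,jar_center=.153,glass_center=.13)
for n in ("side","top"):
    f=grab_frame(n); cv2.imwrite(f"pics/{n}0.png",f["image"][:,:,::-1])
    print(n,"cam",ray(f,[0,0])[0].round(3))
    for k,z in Z.items():
        for r in search_frame(k,f)[:2]: print(k,np.round(r["point"],1),round(r["p"],2),atz(f,r["point"],z).round(3))
E
```

```text
[ 0.15500961 -0.60491079  0.23055369] [-3.11541124e+00 -3.92672638e-01  2.26477330e-04] 0.08533372577271497 0.0
side cam [0.626 0.768 0.817]
shaker_center [337.4 329.9] 0.73 [0.489 0.198 0.046]
glass_center [160.8 302.6] 0.75 [ 0.5   -0.308  0.13 ]
top cam [ 0.391 -0.063  1.224]
shaker_center [245.4 181.1] 0.84 [0.493 0.2   0.046]
pad_top [234.2 349.7] 0.76 [ 0.514 -0.187  0.103]
jar_center [225.3 300.1] 0.88 [ 0.527 -0.076  0.153]
glass_center [239.1 406.5] 0.95 [ 0.5   -0.307  0.13 ]
```

View pics/side0.png

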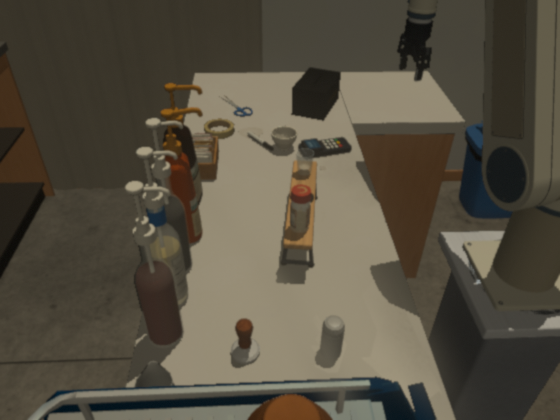

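View pics/top0.png

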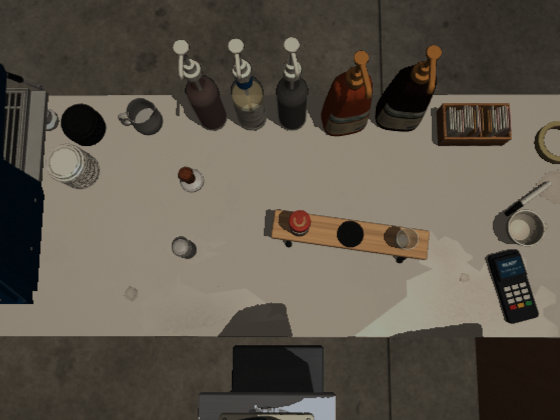

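The side view shows the shaker at about (332,338), with the tamper behind it at (245,340). The jar is at (300,210) and the glass at (305,162). The top view shows the pad in the middle place at (350,234), the jar at (300,222), the glass at (405,238) and the shaker at (181,246). These match the networks' results. Next I move towards the shaker, turning the tool so it closes across the board.

{"api": "carry_out", "payload": {"commands": [{"dx":0.338,"dy":-0.33,"dz":-0.03,"roll":-1.2},{"dx":0.338,"dy":-0.33,"dz":-0.03,"roll":-1.2},{"dx":0.338,"dy":-0.33,"dz":-0.03,"roll":-1.2},{"dx":0.338,"dy":-0.33,"dz":-0.03,"roll":-1.2},{"dx":0.338,"dy":-0.33,"dz":-0.03,"roll":-1.2},{"dx":0.338,"dy":-0.33,"dz":-0.03,"roll":-1.2},{"dx":0.338,"dy":-0.33,"dz":-0.03,"roll":-1.2},{"dx":0.338,"dy":-0.33,"dz":-0.03,"roll":-1.2}]}}

```text
invalid input at $.commands[0]: expected keys hand, dx, dy, dz, roll
```

```bash
cat >> h.py <<'E'
def go(target,yaw_y=None):
    "shift and roll in tool axes to a world target; yaw_y: wanted world heading of tool y"
    s=sense(); R=Ro.from_rotvec(s["orientation"]).as_matrix(); d=R.T@(np.array(target)-s["eef_pos"])
    h=np.arctan2(R[1,1],R[0,1]); print("pos",np.round(s["eef_pos"],4),"heading",round(h,4),"q",np.round(s["q"],2),"t",s["clock"],"tool z",R[:,2].round(3))
    print("d",d.round(4),"roll",None if yaw_y is None else round(-(yaw_y-h),4))
E
python3 -c "
from h import *
go([.45,.18,.25],-.116)"
```

```text
pos [ 0.1551 -0.6054  0.2313] heading -1.32 q [-1.34  0.42  1.63 -0.    1.09 -0.02] t 0.5 tool z [-0.  0. -1.]
d [ 0.4806 -0.6876 -0.0187] roll -1.204
```

{"api": "carry_out", "payload": {"commands": [{"hand":0.085,"dx":0.338,"dy":-0.33,"dz":-0.03,"roll":-1.2},{"hand":0.085,"dx":0.338,"dy":-0.33,"dz":-0.03,"roll":-1.2},{"hand":0.085,"dx":0.338,"dy":-0.33,"dz":-0.03,"roll":-1.2},{"hand":0.085,"dx":0.338,"dy":-0.33,"dz":-0.03,"roll":-1.2},{"hand":0.085,"dx":0.338,"dy":-0.33,"dz":-0.03,"roll":-1.2},{"hand":0.085,"dx":0.338,"dy":-0.33,"dz":-0.03,"roll":-1.2},{"hand":0.085,"dx":0.338,"dy":-0.33,"dz":-0.03,"roll":-1.2},{"hand":0.085,"dx":0.338,"dy":-0.33,"dz":-0.03,"roll":-1.2}]}}

```text
clock: 1.3
eef_pos: [0.3634, -0.2627, 0.2572]
orientation: [2.344, 2.09, 0.0]
ft_force: [-0.0, -1.0, -0.3]
finger_gap: 0.0851
grasp_force: 0.0
```

```bash
python3 -c "
from h import *
go([.45,.18,.25],-.116)"
```

```text
pos [ 0.3634 -0.2627  0.2572] heading -0.1142 q [-0.65  0.12  1.98  0.    1.04 -0.54] t 1.3 tool z [ 0.001 -0.001 -1.   ]
d [0.4497 0.0356 0.007 ] roll 0.0018
```

{"api": "carry_out", "payload": {"commands": [{"hand":0.085,"dx":0.45,"dy":0.035,"dz":0,"roll":0},{"hand":0.085,"dx":0.45,"dy":0.035,"dz":0,"roll":0},{"hand":0.085,"dx":0.45,"dy":0.035,"dz":0,"roll":0},{"hand":0.085,"dx":0.45,"dy":0.035,"dz":0,"roll":0},{"hand":0.085,"dx":0.45,"dy":0.035,"dz":0,"roll":0},{"hand":0.085,"dx":0.45,"dy":0.035,"dz":0,"roll":0},{"hand":0.085,"dx":0.45,"dy":0.035,"dz":0,"roll":0},{"hand":0.085,"dx":0.45,"dy":0.035,"dz":0,"roll":0}]}}

```text
clock: 2.1
eef_pos: [0.4412, 0.1301, 0.2571]
orientation: [2.35, 2.084, 0.001]
ft_force: [0.5, -0.1, 0.1]
finger_gap: 0.0847
grasp_force: 0.0
```

Run:
```python
from h import *
f=grab_frame("wrist"); cv2.imwrite("pics/w1.png",f["image"][:,:,::-1])
print(ray(f,[0,0])[0])
for r in search_frame("shaker_center",f)[:2]: print(r, atz(f,r["point"],.046),atz(f,r["point"],.07))
print("pred",proj(f,[.491,.199,.046]))
go([.491,.199,.25],-.116)
```

```text
[0.45081741 0.20721321 0.40054268]
{'point': [107.5, 319.7], 'p': 0.6} [0.49129318 0.19372051 0.046     ] [0.48855326 0.19463387 0.07      ]
pred [318.97329497 102.0559127 ]
pos [0.4423 0.1329 0.2572] heading -0.1141 q [0.27 0.14 1.95 0.   1.04 0.38] t 2.2 tool z [ 0.002  0.002 -1.   ]
d [0.0712 0.0408 0.0074] roll 0.0019
```

View pics/w1.png

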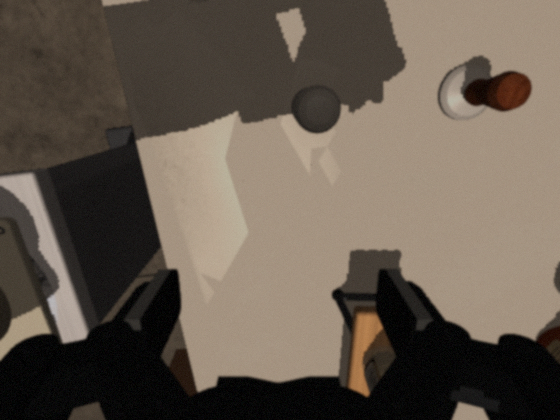

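The wrist view shows the shaker top at about (317,108) and the tamper well clear to the right at (490,92). I move above the shaker and descend.

{"api": "carry_out", "payload": {"commands": [{"hand":0.085,"dx":0.0675,"dy":0.04,"dz":0.05,"roll":0},{"hand":0.085,"dx":0.0675,"dy":0.04,"dz":0.1,"roll":0},{"hand":0.085,"dx":0.0675,"dy":0.04,"dz":0.13,"roll":0},{"hand":0.085,"dx":0.0675,"dy":0.04,"dz":0.14,"roll":0},{"hand":0.085,"dx":0.0675,"dy":0.04,"dz":0.14,"roll":0}]}}

```text
clock: 2.7
eef_pos: [0.4869, 0.1891, 0.1136]
orientation: [-2.349, -2.083, 0.01]
ft_force: [-0.5, 0.5, 1.1]
finger_gap: 0.0851
grasp_force: 0.0
```

Run:
```python
from h import *
f=grab_frame("wrist"); cv2.imwrite("pics/w2.png",f["image"][:,:,::-1])
for r in search_frame("shaker_center",f)[:2]: print(r, [atz(f,r["point"],z).round(4) for z in(.046,.088)])
go([.4895,.1955,.043],-.116)
```

```text
{'point': [220.3, 279.6], 'p': 0.7} [array([0.488 , 0.1899, 0.046 ]), array([0.4899, 0.2052, 0.088 ])]
pos [0.4891 0.1896 0.117 ] heading -0.1204 q [ 0.35  0.45  1.93 -0.    0.77  0.47] t 2.8 tool z [-0. -0. -1.]
d [ 0.006  -0.0003  0.074 ] roll -0.0044
```

View pics/w2.png

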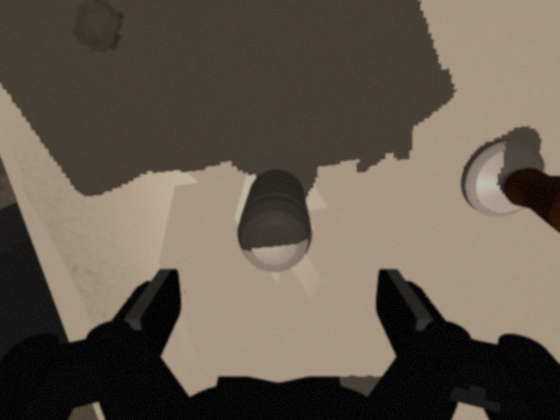

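Run:
```python
from h import *
f=grab_frame("wrist")
print("top c",atz(f,[235,275],.087),"L",atz(f,[232,238],.087),"R",atz(f,[232,312],.087),"near",atz(f,[271,275],.087),"base far",atz(f,[170,276],0),f["intrinsics"][0])
go([.4895,.1955,.043],-.116)
```

```text
top c [0.48847613 0.19590457 0.087     ] L [0.4685482  0.20007807 0.087     ] R [0.50883164 0.19525208 0.087     ] near [0.48577605 0.17395897 0.087     ] base far [0.49067494 0.21430217 0.        ] [340.09212511   0.         278.0320259 ]
pos [0.4896 0.1898 0.1179] heading -0.1205 q [ 0.35  0.44  1.93 -0.    0.77  0.47] t 2.85 tool z [ 0.001  0.    -1.   ]
d [ 0.0056 -0.0009  0.0749] roll -0.0045
```

The lid circle puts the shaker axis at about (0.4885, 0.195). I descend and grip.

{"api": "carry_out", "payload": {"commands": [{"hand":0.085,"dx":0.0055,"dy":-0.001,"dz":0.035,"roll":0},{"hand":0.085,"dx":0.0055,"dy":-0.001,"dz":0.065,"roll":0},{"hand":0.085,"dx":0.0055,"dy":-0.001,"dz":0.075,"roll":0},{"hand":0.085,"dx":0.0055,"dy":-0.001,"dz":0.075,"roll":0},{"hand":0.035,"dx":0.0055,"dy":-0.001,"dz":0.075,"roll":0},{"hand":0.035,"dx":0.0055,"dy":-0.001,"dz":0.075,"roll":0},{"hand":0.035,"dx":0.0055,"dy":-0.001,"dz":0.075,"roll":0},{"hand":0.035,"dx":0.0055,"dy":-0.001,"dz":0.075,"roll":0}], "squeeze": 40}}

```text
clock: 3.65
eef_pos: [0.4894, 0.1959, 0.0429]
orientation: [2.35, 2.084, 0.003]
ft_force: [-2.0, 0.0, 7.7]
finger_gap: 0.0416
grasp_force: 41.0
```

{"api": "carry_out", "payload": {"commands": [{"hand":0.03,"dx":0,"dy":0,"dz":0,"roll":0},{"hand":0.03,"dx":0,"dy":0,"dz":0,"roll":0},{"hand":0.03,"dx":0,"dy":0,"dz":0,"roll":0}]}}

```text
clock: 3.95
eef_pos: [0.4894, 0.196, 0.0429]
orientation: [2.35, 2.084, 0.003]
ft_force: [-1.1, -0.6, 7.3]
finger_gap: 0.0418
grasp_force: 41.0
```

Run:
```python
from h import *
s=sense(); print(s["finger_gap"],s["grasp_force"],s["ft_force"])
go([.489,.195,.043],-.116)
```

```text
0.041803152855659026 41.02896086998953 [-1.13711713 -0.5792568   7.31680882]
pos [0.4894 0.196  0.0429] heading -0.1199 q [0.36 0.58 1.94 0.   0.62 0.48] t 3.95 tool z [ 0.002  0.001 -1.   ]
d [-0.001  -0.0002 -0.0001] roll -0.0039
```

{"api": "carry_out", "payload": {"commands": [{"hand":0.03,"dx":0,"dy":0,"dz":-0.02,"roll":0},{"hand":0.03,"dx":0,"dy":0,"dz":-0.06,"roll":0},{"hand":0.03,"dx":0,"dy":0,"dz":-0.1,"roll":0},{"hand":0.03,"dx":0,"dy":0,"dz":-0.14,"roll":0},{"hand":0.03,"dx":-0.02,"dy":0,"dz":-0.18,"roll":0},{"hand":0.03,"dx":-0.05,"dy":0,"dz":-0.22,"roll":0},{"hand":0.03,"dx":-0.08,"dy":0,"dz":-0.25,"roll":0},{"hand":0.03,"dx":-0.1,"dy":0,"dz":-0.25,"roll":0}]}}

```text
clock: 4.75
eef_pos: [0.4785, 0.0953, 0.2966]
orientation: [2.347, 2.081, 0.011]
ft_force: [-0.2, -0.2, -1.2]
finger_gap: 0.0413
grasp_force: 40.7
```

Run:
```python
from h import *
s=sense(); print(s["finger_gap"],s["grasp_force"],s["ft_force"])
f=grab_frame("top"); cv2.imwrite("pics/t2.png",f["image"][:,:,::-1])
g=cv2.cvtColor(f["image"],cv2.COLOR_RGB2GRAY)
# dark disc = pad
m=(g[210:260,325:377]<45).astype(np.uint8); n,l,st,c=cv2.connectedComponentsWithStats(m)
for i in range(1,n):
    if st[i,4]>100:
        p=c[i]+[325,210]; print("pad blob",st[i],p,atz(f,p[::-1],.103))
for k,z in dict(pad_top=.103,jar_center=.206,glass_center=.13).items():
    for r in search_frame(k,f)[:1]: print(k,np.round(r["point"],1),round(r["p"],2),atz(f,r["point"],z).round(4))
w=grab_frame("wrist"); cv2.imwrite("pics/w3.png",w["image"][:,:,::-1])
for r in search_frame("pad_top",w)[:1]: print("wrist",r,atz(w,r["point"],.103).round(4))
go([.512,-.19,.29],-.116)
```

```text
0.041268820056539805 40.690156400632986 [-0.22624379 -0.1850374  -1.21658074]
pad blob [ 12  11  26  26 533] [349.71482176 233.630394  ] [ 0.5148028  -0.18715133  0.103     ]
pad_top [234.  348.9] 0.6 [ 0.514  -0.1853  0.103 ]
jar_center [224.1 300.6] 0.96 [ 0.5228 -0.0766  0.206 ]
glass_center [238.2 404.8] 0.84 [ 0.502  -0.3031  0.13  ]
pos [0.4763 0.0969 0.2911] heading -0.1196 q [0.18 0.14 1.87 0.   1.13 0.3 ] t 5.05 tool z [-0.001  0.    -1.   ]
d [-0.2806  0.0697  0.001 ] roll -0.0036
```

View pics/t2.png

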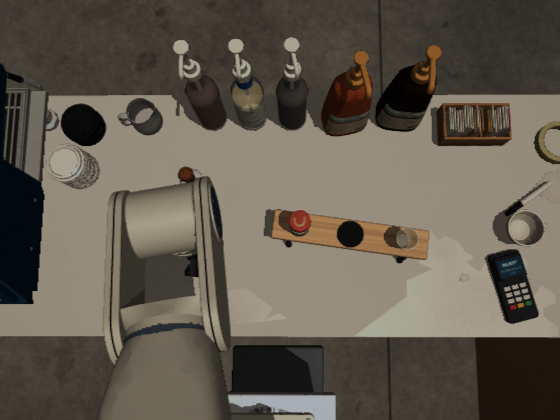

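The top view shows the black pad centred at (349.7,233.6), which is (0.515,-0.187), with jar and glass undisturbed. The shaker is held, so I carry it over the jar at height.

{"api": "carry_out", "payload": {"commands": [{"hand":0.03,"dx":-0.04,"dy":0.01,"dz":0,"roll":0},{"hand":0.03,"dx":-0.085,"dy":0.022,"dz":0,"roll":0},{"hand":0.03,"dx":-0.13,"dy":0.034,"dz":0,"roll":0},{"hand":0.03,"dx":-0.175,"dy":0.046,"dz":0,"roll":0},{"hand":0.03,"dx":-0.22,"dy":0.058,"dz":0,"roll":0},{"hand":0.03,"dx":-0.26,"dy":0.068,"dz":0,"roll":0},{"hand":0.03,"dx":-0.277,"dy":0.072,"dz":0,"roll":0},{"hand":0.03,"dx":-0.277,"dy":0.072,"dz":0,"roll":0}]}}

```text
clock: 5.85
eef_pos: [0.5153, -0.1884, 0.2907]
orientation: [-2.352, -2.081, 0.001]
ft_force: [0.1, 0.9, -0.7]
finger_gap: 0.042
grasp_force: 40.7
```

Run:
```python
from h import *
w=grab_frame("wrist"); cv2.imwrite("pics/w4.png",w["image"][:,:,::-1])
for r in search_frame("pad_top",w)[:1]: print("wrist",r,atz(w,r["point"],.103).round(4))
for a in range(0,360,45): print(proj(w,[.5148+.03*np.cos(np.radians(a)),-.187+.03*np.sin(np.radians(a)),.103]).round(0),end=" ")
go([.5148,-.1865,.146],-.116)
```

```text
wrist {'point': [179.9, 277.5], 'p': 0.96} [ 0.5148 -0.1879  0.103 ]
[307. 175.] [296. 155.] [274. 149.] [253. 161.] [248. 183.] [259. 202.] [281. 208.] [301. 197.] pos [ 0.5148 -0.1861  0.2909] heading -0.1198 q [-0.37  0.24  1.74  0.    1.16 -0.25] t 5.95 tool z [-0.002  0.001 -1.   ]
d [-0.0005  0.0003  0.1449] roll -0.0038
```

View pics/w4.png

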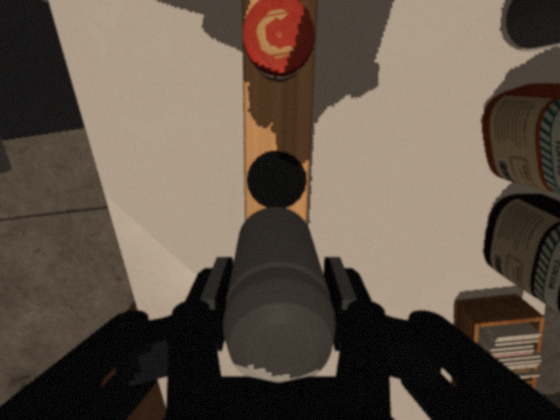

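The wrist view shows the whole pad at (277,180), which agrees with the top camera. The shaker hangs straight, its lower edge at row 207. I descend to just above the pad.

{"api": "carry_out", "payload": {"commands": [{"hand":0.03,"dx":-0.001,"dy":0,"dz":0.04,"roll":0},{"hand":0.03,"dx":-0.001,"dy":0,"dz":0.08,"roll":0},{"hand":0.03,"dx":-0.001,"dy":0,"dz":0.11,"roll":0},{"hand":0.03,"dx":-0.001,"dy":0,"dz":0.13,"roll":0},{"hand":0.03,"dx":-0.001,"dy":0,"dz":0.135,"roll":0},{"hand":0.03,"dx":-0.001,"dy":0,"dz":0.135,"roll":0}]}}

```text
clock: 6.55
eef_pos: [0.5147, -0.1867, 0.1563]
orientation: [-2.348, -2.085, 0.001]
ft_force: [0.0, -0.3, -1.4]
finger_gap: 0.0419
grasp_force: 40.7
```

Run:
```python
from h import *
w=grab_frame("wrist"); cv2.imwrite("pics/w5.png",w["image"][:,:,::-1])
go([.5148,-.1875,.146],-.116)
z=sense()["eef_pos"]; c=[z[0],z[1]]
a=z+np.array([0,.0215,-.043]); print("pred far bottom edge",proj(w,a),"pad far edge",proj(w,[.5148,-.1875+.03,.103]), "px/mm in y",proj(w,a)-proj(w,a+[0,.001,0]))
s=grab_frame("side"); cv2.imwrite("pics/s5.png",cv2.resize(s["image"][120:280,230:390,::-1],None,fx=3.5,fy=3.5))
cv2.imwrite("pics/m5.png",np.hstack([w["image"][60:340,140:420,::-1],cv2.resize(s["image"][130:270,240:380,::-1],(280,280))]))
```

```text
pos [ 0.5154 -0.1873  0.1573] heading -0.1186 q [-0.37  0.41  1.85  0.    0.88 -0.25] t 6.6 tool z [ 0.  0. -1.]
d [-0.0003 -0.0006  0.0113] roll -0.0026
pred far bottom edge [274.46625139 203.11034505] pad far edge [272.05378085 184.41374197] px/mm in y [0.21157527 1.66752477]
```

View pics/m5.png

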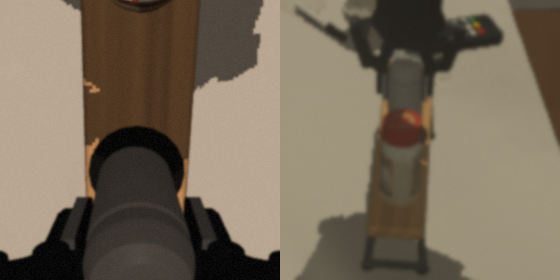

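The wrist crop shows the shaker base evenly inside the black pad, and the jar is clear. I lower it the last bit.

{"api": "carry_out", "payload": {"commands": [{"hand":0.03,"dx":0.0005,"dy":-0.0005,"dz":0.005,"roll":0},{"hand":0.03,"dx":0.0005,"dy":-0.0005,"dz":0.008,"roll":0},{"hand":0.03,"dx":0.0005,"dy":-0.0005,"dz":0.01,"roll":0},{"hand":0.03,"dx":0.0005,"dy":-0.0005,"dz":0.011,"roll":0},{"hand":0.03,"dx":0.0005,"dy":-0.0005,"dz":0.011,"roll":0},{"hand":0.03,"dx":0.0005,"dy":-0.0005,"dz":0.011,"roll":0}]}}

```text
clock: 7.25
eef_pos: [0.5144, -0.1879, 0.146]
orientation: [2.351, 2.084, 0.0]
ft_force: [-2.3, 0.4, 3.3]
finger_gap: 0.0415
grasp_force: 41.2
```

The wrist force has changed sign, so the shaker is resting on the pad. I release it gently and retreat upward.

{"api": "carry_out", "payload": {"commands": [{"hand":0.05,"dx":0,"dy":0,"dz":0,"roll":0},{"hand":0.06,"dx":0,"dy":0,"dz":0,"roll":0},{"hand":0.075,"dx":0,"dy":0,"dz":0,"roll":0},{"hand":0.085,"dx":0,"dy":0,"dz":0,"roll":0},{"hand":0.085,"dx":0,"dy":0,"dz":0,"roll":0},{"hand":0.085,"dx":0,"dy":0,"dz":0,"roll":0},{"hand":0.085,"dx":0,"dy":0,"dz":-0.01,"roll":0},{"hand":0.085,"dx":0,"dy":0,"dz":-0.03,"roll":0}], "squeeze": 20}}

```text
clock: 8.05
eef_pos: [0.5134, -0.1873, 0.1752]
orientation: [-2.349, -2.082, 0.002]
ft_force: [-0.2, 0.6, -0.5]
finger_gap: 0.0848
grasp_force: 0.0
```

{"api": "carry_out", "payload": {"commands": [{"hand":0.085,"dx":0,"dy":0,"dz":-0.03,"roll":0},{"hand":0.085,"dx":0,"dy":0,"dz":-0.07,"roll":0},{"hand":0.085,"dx":0,"dy":0,"dz":-0.11,"roll":0},{"hand":0.085,"dx":0,"dy":-0.04,"dz":-0.14,"roll":0},{"hand":0.085,"dx":0,"dy":-0.08,"dz":-0.14,"roll":0},{"hand":0.085,"dx":0,"dy":-0.12,"dz":-0.14,"roll":0},{"hand":0.085,"dx":0,"dy":-0.12,"dz":-0.14,"roll":0}]}}

```text
clock: 8.75
eef_pos: [0.391, -0.1722, 0.3162]
orientation: [-2.351, -2.083, 0.001]
ft_force: [0.9, -0.4, -0.9]
finger_gap: 0.0848
grasp_force: 0.0
```

Run:
```python
from h import *
go([.4,-.19,.28])
t=grab_frame("top"); s=grab_frame("side")
cv2.imwrite("pics/f.png",np.hstack([cv2.resize(t["image"][190:290,260:440,::-1],(540,300)),cv2.resize(s["image"][130:270,240:360,::-1],(257,300))]))
for k,z in dict(shaker_center=.19,jar_center=.153,glass_center=.13).items():
    for r in search_frame(k,t)[:1]: print(k,np.round(r["point"],1),round(r["p"],2),atz(t,r["point"],z).round(4))
```

```text
pos [ 0.391  -0.1722  0.3162] heading -0.1209 q [-0.44  0.02  1.95 -0.    1.18 -0.32] t 8.75 tool z [-0.001  0.    -1.   ]
d [-0.0166  0.0111  0.0362] roll None
shaker_center [228.9 348.3] 0.82 [ 0.515  -0.1748  0.19  ]
jar_center [224.2 298.5] 0.86 [ 0.5294 -0.0729  0.153 ]
glass_center [237.3 405.9] 0.9 [ 0.5039 -0.3055  0.13  ]
```

View pics/f.png

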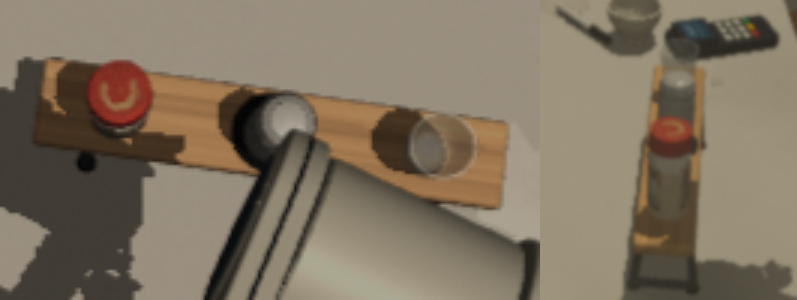

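The final view shows the shaker standing upright on the pad, with its lid at about (354,229) in the top view. Jar and glass are unmoved. I check the centring, then hand in.

Run:
```python
from h import *
t=grab_frame("top")
print("lid expected",proj(t,[.5148,-.1875,.192]), "lid seen at",atz(t,[229.3,354],.192))
print(close_job())
```

```text
lid expected [354.63155413 228.87324138] lid seen at [ 0.51391898 -0.18619198  0.192     ]
the job is handed in; nothing more can be done
None
```

The shaker is standing upright on the pad, within about 2 mm of centre by the top camera, and released. The jar and glass are still standing in place, and the job was handed in about 9 s into the 35 s limit.

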